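# Add the third slotted weight to the cheese press

### The arm

A 6-joint arm with a two-finger parallel gripper is mounted at the origin on the work surface. World frame = base frame: x ahead of the robot, y to its left, z up, the work surface at z = 0. Lengths are in mm, angles in rad, forces in N, time in s.
With the tool pointing down it reaches from about 350 to 975 mm from the base axis. Payload 7.1 kg.
Tool frame: the origin (TCP) lies midway between the tips of the shut fingers; the grasp point (between the pads) lies 19 mm behind it (ctrl.grip_depth is the distance from the TCP to the grasp point, in mm); z points along the fingers, y is the line along which they close (so a half turn about z gives the same grasp; the last joint's range is limited). The gripper opens to 88 mm and grips with 3 to 60 N. Pads are 20 mm wide; open, the fingers measure 115 mm over their backs; the gripper's body (75 mm by 178 mm) begins 61 mm behind the grasp point.
Start: joints at [-1.139, 0.423, 1.63, -0, 1.089, -0.019], TCP at [272.318, -562.537, 222.675] pointing down, gripper open.
Joint ranges: [-3, 3], [-0.9, 2.11], [0.09, 2.58], [-1.31, 4.45], [0.11, 2.69], [-2.54, 2.54]. Speed limits (rad/s): [2.39, 2.39, 3.01, 3.14, 3.14, 3.14].

### API

Orientations are given as a rotation vector (axis times angle).
In Python, from workcell import ctrl, cams gives the robot as it stands.
- The arm moves only by the tool move_arm, never from a script. Its argument "steps" is a list of rows, each a list of 3 entries, a list of its own where there are three numbers: the shift along the tool's x, y, z in units of 25 mm (1.0 is 25 mm), then the turn about the tool's z in units of 5 degrees (1.0 is 5 degrees), then the closure, from 0 (fully open) to 1 (shut). A call has 1 to 20 rows; each row shifts and turns the commanded pose from where the row before left it, along the tool's axes as they then stand; what a row does not reach is not made up. A row lasts 1/12 s, in which the tool goes at most 41.7 mm and 7.16 degrees, less where a joint would pass 70% of its speed; a pose out of reach is approached as far as the arm can. A call is refused whole if a number of a shift passes 1 or a number of a turn 1, either way. A call with a gripper value outside its range is refused whole. The fingers move at their own pace and stop on an object; the grip force is fixed at half the most. Time passes only in rows, so rows that do not move let the fingers close. It gives the time, the measured TCP pose, the force, the opening and the grip force at its end, in the units of the state.
- ctrl.get_obs(): the state, without advancing time (a new reading comes with each control period).
- cams.get_image(name): name is "scene" or "top" or "wrist"; returns a dict with "image" (420x560x3 uint8, red, green, blue), "camera_matrix" (3x3 intrinsics, pixels), "k1" (the pictures are not rectified: a ray, as slopes to the right and down, at radius r is drawn at 1 + k1 r^2 times it, then the intrinsics apply), "xyz" and "rotation" of the camera in the world; the wrist camera has in their place "mount" (4x4, takes a point from camera to tool coordinates, whose origin is the TCP and whose axes are the flange's). Camera axes: x right, y down, z forward; pixel columns grow to the right and rows downward; lengths in mm; the calibration is good to about 2 mm. A picture is of the moment at which its call begins: read the wrist's pose just before it. There is no depth.
- ctrl.close_job(): hands the job in; it is judged then, once.
Trained networks look in the newest picture that a camera, given by its name, has taken for a name from the list of things; names that differ only in an ending like _2 or _b are one class to them, and where a whole thing is asked for, a point or a joint stands for the part that bears it (a point fixed in the world has none). Each returns a list of dicts, best first, with "p" (0 to 1); they miss things now and then, are a little off and sometimes report something else, mostly with a low value. They report only what shows in the picture. A call takes as long as a camera call. They do not tell look-alikes from the thing itself.
- cams.boxes_of(camera, thing): "rect" ([centre column, centre row, width, height] in pixels, round what is visible of it).
- cams.cut_out(camera, thing): "pixels" (420x560 bool, what is visible of it) and "rect" ([centre column, centre row, width, height] in pixels, round what is visible of it).
The state is a dict: "t": time; "qpos": joint angles; "qvel": joint speeds; "joint_torque": joint torques, N m; "ee_pos": TCP position; "orientation": TCP orientation; "ft_force": force on the tool from outside, world axes, zero at the start; "moment": the same for the moment, N m; "width": finger opening in mm; "grasp_force": force on a finger pad.
Only numpy, scipy, OpenCV 4.12 (cv2) and the standard library are available. Lean on these libraries where they do the work, as an engineer would, in place of code of your own. Each camera call takes 0.05 s, during which the arm holds its last target. There are 200 camera calls.

### The job

Slide the loose blue slotted weight sideways onto the stem of the cheese press, under the knob, until it is fully home and lies flat on the two weights already there, and turn it so that its slot faces away from the press's column, well away from the slots of the two below. Do it gently, without ramming the stem, pressing hard on the stack or letting the weight drop onto it; leave the two lower weights turned as they are, let go of it, and disturb nothing else on the table.

Things in the scene. Friction and masses are not known exactly. Their poses are not given: they have to be found in the camera images.
- weight: the loose slotted weight, flat on the table: blue enamelled iron disc, 60 mm across, 16 mm thick, 0.26 to 0.40 kg. One straight slot, 11.6 mm wide (the stem is 10 mm), from the rim to a half-round end about the disc's centre; its last 5 mm at the rim flare to 16 mm. Origin: disc centre, on the underside, on the stem axis when fully home; z up, the slot opens along +x
- weight_mouth (a point): mouth of the loose weight's slot: on the rim, 30 mm from the disc's centre along its +x, at half its thickness
- press: small weight-loaded cheese press, fixed to the table: wooden base 200 x 160 x 26 mm, white round mould, rear column on its +x side, guide arm at 127 mm, plunger. Origin on the table under the centre of the guide hole; z up, x points to the column, -x is its open front
- guide (a point): centre of the guide hole in the arm, 127 mm above the table. The plunger's upright 10 mm steel stem has play in it: the stem's axis stands up to 5 mm off this point in x and in y, differently each time and not in the given poses; it holds there stiffly. Axes as the press
- column (a point): centre of the top of the wooden column (28 x 36 mm), 206 mm above the table and 80 mm from the guide hole's centre (its near face 66 mm); it stands in the way of anything slid on from that side
- middle (a joint): upper (yellow) of two same-sized weights on the stem; value: direction of its slot, rad counter-clockwise from above, from the press's x. Its top face, where the new weight must lie, is 168 to 180 mm above the table (plunger height varies); from there it is 38 mm to the underside and 60 mm to the top of the 22 mm ball knob. Stiff to turn, but dragged along if pressed hard
- bottom (a joint): the lower (red) weight, on the plunger's load plate (52 mm across); value: direction of its slot, as for the middle one. The two lower slots point 40 to 60 degrees to either side of the column
- tumbler: clear drinking glass, 76 mm across, 115 mm tall; bystander, not to be touched; origin at the centre of its underside
- mug: white mug, 84 mm across, 95 mm tall; bystander, not to be touched; origin at the centre of its underside
- jar: clip-top glass jar of flour, 94 mm across, 130 mm tall; bystander, not to be touched; origin at the centre of its underside
- lever_bar: wooden lever bar, 300 x 14 x 26 mm, lying along its x; bystander, not to be touched; origin at the centre of its underside
There are look-alikes about, which are no part of the job. There is more than one size of the weight; the job needs the smallest.

How it is judged (in metres and radians):
On the way:
1. the weight has been slid sideways onto the stem, between the stack and the knob (horizontal distance between weight and plunger_c0 below 0.004 m and distance between weight and plunger_c1 between 0.03 and 0.058 m), for 0.1 s.
At the end, for the whole second after the job is handed in: The weight lies flat on the middle weight (within 3 mm), stem at its slot's end (disc centre within 3 mm of the stem axis), slot within 34 degrees of straight away from the column; the two lower slots still 29 to 71 degrees either side of the column; weight at rest, let go (horizontal distance between weight and plunger_c0 below 0.003 m and distance between weight and plunger_c1 between 0.031 and 0.037 m and angle between weight's own z axis and vertical below 0.06 rad and angle between the x axis of weight and the x axis of press, either way round below 0.6 rad and x of weight_mouth in the frame of press below -0.01 m and value of joint bottom between 0.5 and 1.25 rad and value of joint middle between -1.25 and -0.5 rad and linear speed of weight below 0.01 m/s); the robot touches nothing.
It fails at once if the weight is rammed against the stem or the press, or pounded or pressed onto the stack (more than 15 N) (contact force between weight and press above 15 N).
It fails at once if the weight is dropped onto the stack (falls faster than 0.2 m/s on the stem, a drop of over 2 mm) (horizontal distance between weight and plunger_c0 below 0.006 m and distance between weight and plunger_c1 below 0.058 m and linear speed of weight above 0.2 m/s).
It fails at once if the robot pushes on the press itself (more than 15 N) (contact force between the arm and press above 15 N).
It fails at once if a bystander is shifted by more than 15 mm (distance of any of tumbler, mug, jar, lever_bar from where it was at the start of the episode above 0.015 m).
It also fails if it takes over 70 s, if anything falls off the work surface, if the arm or the gripper's body presses on something with over 40 N, if the wrist force passes 120 N, or if a joint passes its speed limit or range.

## Working session

There is one attempt and no reset: what is moved stays moved. The work goes in short steps, Python scripts to look and compute and a tool call to move; the robot and the scene stay as the last step left them, time stands still between calls to the robot, and variables do not carry over. Pictures are saved under pics/ and viewed, at most 12 in all, crops included, and the job is handed in when it is done.

Besides the shell and the picture viewer there is one more tool, called after "Request:" in YAML: its name, and indented under it one key for each argument. move_arm: Moves the arm, as the interface text tells. Its arguments: {"type":"object","properties":{"steps":{"type":"array"}},"required":["steps"]}

```bash
mkdir -p pics; ls; cat > h.py <<'E'
import numpy as np, cv2
from scipy.spatial.transform import Rotation as R
from workcell import ctrl, cams
def pose():
    o=ctrl.get_obs(); T=np.eye(4); T[:3,:3]=R.from_rotvec(o["orientation"]).as_matrix(); T[:3,3]=o["ee_pos"]; return T
def grab(name):
    T=pose(); d=cams.get_image(name)
    if name=="wrist": C=T@np.array(d["mount"])
    else:
        C=np.eye(4); C[:3,:3]=np.array(d["rotation"]).reshape(3,3); C[:3,3]=d["xyz"]
    d["C"]=C; return d
def ray(d,uv):
    uv=np.atleast_2d(np.float64(uv)); K=np.array(d["camera_matrix"])
    n=cv2.undistortPoints(uv.reshape(-1,1,2),K,np.array([d["k1"],0,0,0.])).reshape(-1,2)
    v=np.c_[n,np.ones(len(n))]@d["C"][:3,:3].T
    return d["C"][:3,3],v
def onz(d,uv,z):
    c,v=ray(d,uv); return c+v*((z-c[2])/v[:,2])[:,None]
def proj(d,P):
    P=np.atleast_2d(np.float64(P)); q=(P-d["C"][:3,3])@d["C"][:3,:3]
    n=q[:,:2]/q[:,2:]; n=n*(1+d["k1"]*(n**2).sum(1))[:,None]
    K=np.array(d["camera_matrix"]); return n*[K[0,0],K[1,1]]+K[:2,2]
def save(d,fn,crop=None,f=1):
    im=d["image"][...,::-1]
    if crop: a,b,c,e=crop; im=im[b:e,a:c]
    cv2.imwrite("pics/"+fn,cv2.resize(im,None,fx=f,fy=f,interpolation=cv2.INTER_CUBIC))
E
python3 - <<'E'
from h import *
ims=[]
for n in ["scene","top"]:
    d=grab(n); ims.append(d["image"]); save(d,n+".png",f=1.4)
    print(n,d["C"].round(2).tolist(),d["camera_matrix"],d["k1"])
    for t in ["weight","press","middle","bottom","tumbler","mug","jar","lever_bar","column"]:
        print(t,[(np.round(b["rect"]).tolist(),round(b["p"],2)) for b in cams.boxes_of(n,t)][:5])
print(ctrl.get_obs())
E
```

```text
picsTraceback (most recent call last):
  File "<stdin>", line 4, in <module>
  File "h.py", line 10, in grab
    C=np.eye(4); C[:3,:3]=np.array(d["rotation"]).reshape(3,3); C[:3,3]=d["xyz"]
                          ~~~~~~~~~~~~~~~~~~~~~~~~~~~~~~~^^^^^
ValueError: cannot reshape array of size 3 into shape (3,3)
```

Rotation is a rotation vector.

```bash
sed -i 's/np.array(d\["rotation"\]).reshape(3,3)/R.from_rotvec(d["rotation"]).as_matrix()/' h.py
python3 - <<'E'
from h import *
for n in ["scene","top"]:
    d=grab(n); save(d,n+".png",f=1.4)
    print(n,d["C"].round(2).tolist(),d["camera_matrix"],d["k1"])
    for t in ["weight","press","middle","bottom","tumbler","mug","jar","lever_bar","column"]:
        print(t,[(np.round(b["rect"]).tolist(),round(b["p"],2)) for b in cams.boxes_of(n,t)][:5])
print(ctrl.get_obs())
E
```

```text
scene [[0.8, 0.38, -0.46, 1175.23], [0.6, -0.52, 0.61, -779.91], [-0.01, -0.77, -0.64, 990.03], [0.0, 0.0, 0.0, 1.0]] [[450.01446613   0.         281.42169279]
 [  0.         450.01446613 205.24414772]
 [  0.           0.           1.        ]] -0.03992721257779815
weight [([197.0, 335.0, 34.0, 34.0], 0.83), ([219.0, 296.0, 22.0, 20.0], 0.79), ([187.0, 274.0, 27.0, 29.0], 0.56)]
press [([299.0, 206.0, 73.0, 86.0], 0.94)]
middle [([294.0, 182.0, 20.0, 11.0], 0.56)]
bottom [([296.0, 189.0, 13.0, 2.0], 0.68)]
tumbler [([255.0, 312.0, 32.0, 50.0], 0.89)]
mug [([382.0, 197.0, 33.0, 40.0], 0.72)]
jar [([129.0, 297.0, 44.0, 57.0], 0.56)]
lever_bar [([328.0, 164.0, 68.0, 35.0], 0.66), ([220.0, 294.0, 20.0, 20.0], 0.53)]
column [([300.0, 207.0, 73.0, 86.0], 0.88)]
top [[0.02, -0.98, 0.18, 349.32], [-1.0, -0.02, 0.0, -3.19], [0.0, -0.18, -0.98, 1364.19], [0.0, 0.0, 0.0, 1.0]] [[474.38693661   0.         277.04776092]
 [  0.         474.38693661 209.30011663]
 [  0.           0.           1.        ]] -0.04068002620943441
weight [([410.0, 214.0, 33.0, 29.0], 0.87), ([366.0, 272.0, 32.0, 34.0], 
[... 432 characters left out ...]
't': 1.05, 'qpos': array([-1.13899341e+00,  4.23103922e-01,  1.62987892e+00,  7.75119102e-06,
        1.08863370e+00, -1.90069845e-02]), 'qvel': array([-4.81517617e-04,  1.10876517e-05,  1.38966073e-03, -1.62629862e-04,
        1.87537790e-04, -1.28456252e-03]), 'joint_torque': array([-2.41160086e-05, -5.44588530e+01, -2.74052811e+01,  6.43095933e-02,
        1.69054989e-02, -2.79717284e-06]), 'ee_pos': array([ 272.3243429 , -562.53592009,  222.68090906]), 'orientation': array([-3.06209902e+00, -7.02138332e-01, -2.86801693e-06]), 'ft_force': array([-0.42659702,  0.10095881, -0.45480177]), 'moment': array([ 0.01688695, -0.00970422, -0.0239989 ]), 'grasp_force': 0.0, 'width': 87.6879894968946}
```

View pics/scene.png

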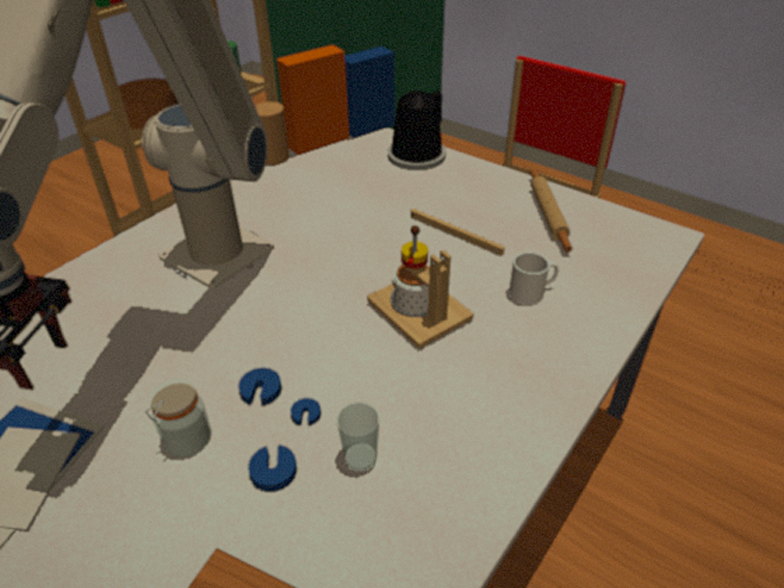

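View pics/top.png

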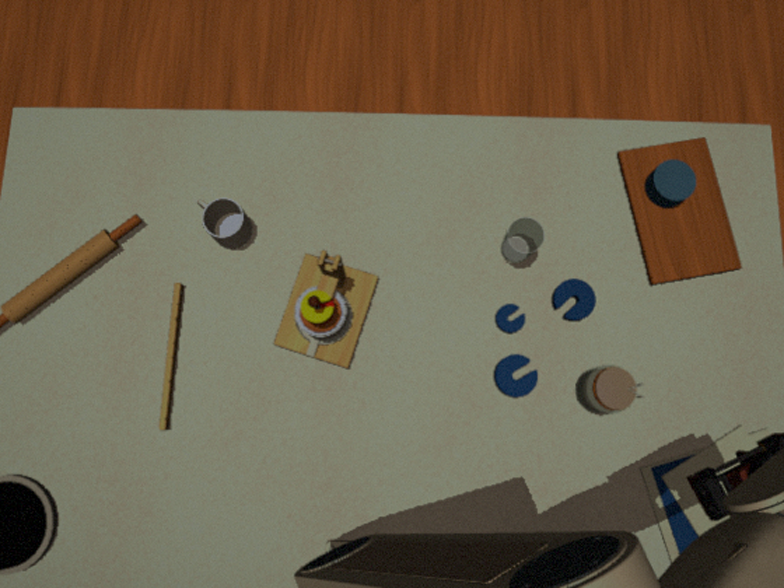

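The top view shows three blue slotted weights, at pixels (original scale) (364,227), (410,214) and (368,268). The one at (364,227) is clearly the smallest, so it fits the description. Next I'll get its size and position, and those of the press, in mm and confirm with a crop.

```bash
cat >> h.py <<'E'
def blue(d):
    hsv=cv2.cvtColor(d["image"],cv2.COLOR_RGB2HSV)
    return cv2.inRange(hsv,(95,90,30),(130,255,255))
E
python3 - <<'E'
from h import *
d=grab("top"); save(d,"c1.png",(335,150,455,310),3.7)
n,l,s,c=cv2.connectedComponentsWithStats(blue(d))
for i in range(1,n):
    if s[i,4]>80 and c[i,0]>320 and c[i,1]<300:
        P=onz(d,c[i],16)[0]
        ys,xs=np.where(l==i); W=onz(d,np.c_[xs,ys],16)[:,:2]
        hull=cv2.convexHull(W.astype(np.float32)); (cx,cy),r=cv2.minEnclosingCircle(hull)
        m=W.mean(0); a=np.degrees(np.arctan2(*(np.array([cx,cy])-m)[::-1]))
        print(c[i],s[i,4],"circle",cx,cy,r,"slotdir",a, np.linalg.norm([cx-m[0],cy-m[1]]))
for t,z in [("tumbler",115),("tumbler",0),("mug",95),("jar",130),("lever_bar",26),("press",0)]:
    b=cams.boxes_of("top",t)
    for k in b[:2]:
        r=k["rect"]; print(t,z,onz(d,[r[:2],[r[0]-r[2]/2,r[1]-r[3]/2],[r[0]+r[2]/2,r[1]+r[3]/2]],z)[:,:2].round().tolist())
for t in ["press"]:
    m=cams.cut_out("top",t)[0]["pixels"].astype(np.uint8)
    rr=cv2.minAreaRect(np.argwhere(m)[:,::-1].astype(np.float32)); bx=cv2.boxPoints(rr)
    print("pressbox",bx.round(1).tolist(),onz(d,bx,26)[:,:2].round().tolist())
E
```

```text
[481.06544901 128.60578387] 657 circle 861.873291015625 -610.2791748046875 46.34139633178711 slotdir -36.46359169708221 0.31161614472532123
[410.63268893 213.00351494] 569 circle 596.1441650390625 -385.0746765136719 43.51498031616211 slotdir 117.47870221487548 3.452571966810597
[363.23622047 227.81102362] 254 circle 553.0538940429688 -252.1923370361328 29.098081588745117 slotdir -50.02292693890342 3.007170400668922
[367.08006814 268.63713799] 587 circle 436.8385314941406 -262.8175964355469 42.958152770996094 slotdir -52.5755183426651 3.730666782547653
tumbler 115 [[691.0, -261.0], [732.0, -217.0], [652.0, -305.0]]
tumbler 0 [[723.0, -285.0], [767.0, -237.0], [679.0, -333.0]]
mug 95 [[721.0, 323.0], [778.0, 387.0], [665.0, 260.0]]
mug 95 [[449.0, 408.0], [595.0, 442.0], [309.0, 376.0]]
jar 130 [[403.0, -415.0], [447.0, -353.0], [360.0, -476.0]]
jar 130 [[539.0, -233.0], [566.0, -197.0], [512.0, -269.0]]
lever_bar 26 [[450.0, 434.0], [600.0, 470.0], [306.0, 398.0]]
press 0 [[561.0, 128.0], [686.0, 245.0], [441.0, 16.0]]
pressbox [[193.60000610351562, 247.1999969482422], [218.5, 174.3000030517578], [272.79998779296875, 192.89999389648438], [247.89999389648438, 265.70001220703125]] [[483.0, 233.0], [697.0, 172.0], [645.0, 12.0], [434.0, 77.0]]
```

View pics/c1.png

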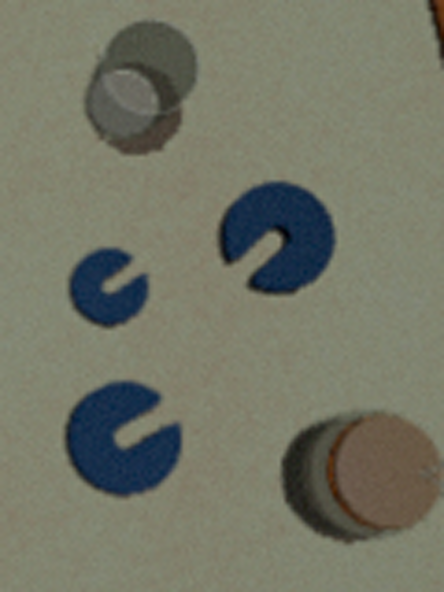

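The crop shows the three discs. The small one, at (364,227), measures r≈29 mm at world (553,-252), against 43 mm for the two look-alikes, so it is the weight. I'll turn and move above it.

Request:
move_arm:
  steps:
    - [[0,0,0],-1,0]
    - [[0,0,0],-1,0]
    - [[0,0,0],-1,0]
    - [[0,0,0],-1,0]
    - [[0,0,0],-1,0]
    - [[0,0,0],-1,0]
    - [[0,0,0],-1,0]
    - [[0,0,0],-1,0]
    - [[0,0,0],-1,0]
    - [[0,0,0],-1,0]
    - [[0,0,0],-1,0]
    - [[0,0,0],-1,0]
    - [[0,0,0],-1,0]
    - [[0,0,0],-1,0]
    - [[0,0,0],-1,0]
    - [[0,0,0],-1,0]
    - [[0,0,0],-1,0]
    - [[0,0,0],-1,0]
    - [[0,0,0],-1,0]
    - [[0,0,0],-1,0]

```text
t: 3.12
ee_pos: [272.3, -562.5, 222.7]
orientation: [-1.424, -2.8, -0.0]
ft_force: [-0.4, 0.5, 0.6]
width: 87.8
grasp_force: 0.0
```

```bash
cat >> h.py <<'E'
def rel(target,yaw=None):
    """shift in tool units to reach target TCP (world mm); turn in units to bring tool x yaw (deg)"""
    T=pose(); s=T[:3,:3].T@(np.array(target)-T[:3,3])/25
    y=np.degrees(np.arctan2(T[1,0],T[0,0])); print("tcp",T[:3,3].round(2),"yaw x",y.round(2),"tilt",np.degrees(np.arccos(-T[2,2])).round(2),"shift units",s.round(3))
    if yaw is not None: print("turn units",-(((yaw-y+180)%360)-180)/5)
    return s
E
python3 -c "
from h import *
rel([553,-252,222]); print(ctrl.get_obs()['qpos'].round(3)); d=grab('wrist'); print(np.array(d['mount']).round(2))"
```

```text
tcp [ 272.31 -562.54  222.68] yaw x 126.07 tilt 0.0 shift units [ 3.429 16.389  0.027]
[-1.139  0.423  1.63   0.     1.089 -1.769]
[[  -0.     -0.96   -0.27   74.2 ]
 [   1.     -0.      0.     -0.23]
 [  -0.     -0.27    0.96 -162.01]
 [   0.      0.      0.      1.  ]]
```

Request:
move_arm:
  steps:
    - [[0.2,0.96,0],0,0]
    - [[0.2,0.96,0],0,0]
    - [[0.2,0.96,0],0,0]
    - [[0.2,0.96,0],0,0]
    - [[0.2,0.96,0],0,0]
    - [[0.2,0.96,0],0,0]
    - [[0.2,0.96,0],0,0]
    - [[0.2,0.96,0],0,0]
    - [[0.2,0.96,0],0,0]
    - [[0.2,0.96,0],0,0]
    - [[0.2,0.96,0],0,0]
    - [[0.2,0.96,0],0,0]
    - [[0.2,0.96,0],0,0]
    - [[0.2,0.96,0],0,0]
    - [[0.2,0.96,0],0,0]
    - [[0.2,0.96,0],0,0]
    - [[0.2,0.96,0],0,0]
    - [[0,0,0],0,0]
    - [[0,0,0],0,0]

```text
t: 4.75
ee_pos: [553.9, -254.0, 222.6]
orientation: [-1.429, -2.798, 0.0]
ft_force: [-0.8, -0.7, 0.1]
width: 87.8
grasp_force: 0.0
```

```bash
cat >> h.py <<'E'
def findweight(d,ztop,fn=None,near=None):
    n,l,s,c=cv2.connectedComponentsWithStats(blue(d)); out=[]
    for i in range(1,n):
        if s[i,4]<300: continue
        m=(l==i).astype(np.uint8); cs,_=cv2.findContours(m,cv2.RETR_EXTERNAL,cv2.CHAIN_APPROX_NONE)
        k=max(cs,key=cv2.contourArea).reshape(-1,2); W=onz(d,k,ztop)[:,:2]
        (cx,cy),r=cv2.minEnclosingCircle(cv2.convexHull(W.astype(np.float32)))
        # slot: contour points within 24 mm of centre
        dd=W-[cx,cy]; rr=np.hypot(*dd.T); q=dd[(rr<0.8*r)]
        print("comp",c[i].round(),s[i,4],"ctr",round(cx,1),round(cy,1),"r",round(r,1),"slotdir",np.degrees(np.arctan2(*q.mean(0)[::-1])).round(1) if len(q) else None,"min r",rr.min().round(1))
E
python3 -c "
from h import *
d=grab('wrist'); save(d,'w1.png'); findweight(d,16); rel([553,-252,222])"
```

```text
comp [199. 132.] 2377 ctr 438.1 -266.1 r 43.3 slotdir -122.9 min r 9.0
comp [247. 279.] 2195 ctr 598.9 -390.4 r 43.9 slotdir 133.9 min r 7.7
tcp [ 553.2  -254.66  222.53] yaw x 125.83 tilt 0.03 shift units [0.091 0.056 0.021]
```

View pics/w1.png

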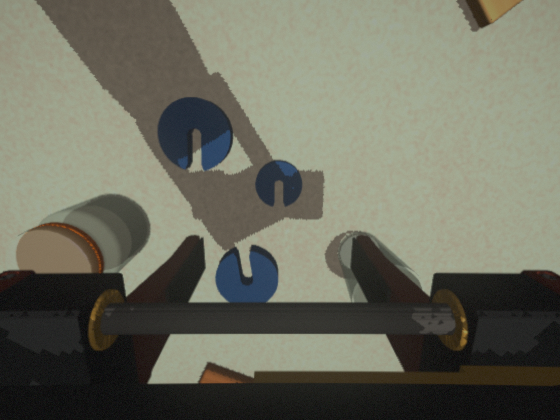

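The picture shows the small weight at (279,184) in the arm's shadow with its slot pointing straight down, i.e. -tool x. The big look-alikes are at (195,133) and (247,276), and the tumbler is at (375,260). I'll loosen the threshold for the shadow.

```bash
sed -i 's/(95,90,30)/(95,90,12)/' h.py
python3 -c "
from h import *
d=grab('wrist'); 
hsv=cv2.cvtColor(d['image'],cv2.COLOR_RGB2HSV); print(hsv[184,265],hsv[175,279],hsv[200,279])
findweight(d,16); 
for m in cams.cut_out('wrist','weight'):
  print(m['p'],np.round(m['rect'],1))
"
```

```text
[109  89  60] [107  78  62] [19 50 97]
comp [200. 130.] 2309 ctr 438.1 -265.3 r 43.1 slotdir -120.0 min r 8.7
comp [248. 279.] 2199 ctr 598.7 -390.1 r 44.0 slotdir 132.3 min r 7.9
0.9 [248.8 277.   62.7  59. ]
0.72 [278.1 185.2  47.7  52.2]
0.56 [195.9 134.2  77.   71.9]
```

```bash
sed -i 's/(95,90,12)/(95,62,12)/' h.py
cat >> h.py <<'E'
def fitw(d,ztop,p0,ri=30):
    """fit disc+slot model by comparing the mask in the rectified plan view"""
    from scipy.optimize import minimize
    g=np.arange(-45,45.1,0.75); X,Y=np.meshgrid(g,g); P=np.c_[X.ravel()+p0[0],Y.ravel()+p0[1],np.full(X.size,ztop)]
    uv=proj(d,P).astype(np.float32); b=cv2.GaussianBlur((blue(d)>0).astype(np.float32),(0,0),0.7)
    M=cv2.remap(b,uv[:,0].reshape(X.shape),uv[:,1].reshape(X.shape),cv2.INTER_LINEAR)
    sg=lambda v:1/(1+np.exp(-v/0.8))
    def cost(q):
        c,s=np.cos(q[2]),np.sin(q[2]); x=(X-q[0])*c+(Y-q[1])*s; y=-(X-q[0])*s+(Y-q[1])*c
        D=sg(ri-np.hypot(x,y)); hw=5.8+2.2*np.clip((x-25)/5,0,1)
        slot=np.where(x>0,sg(hw-abs(y)),sg(5.8-np.hypot(x,y))); return ((D*(1-slot)-M)**2).mean()
    best=min((minimize(cost,[M_[0],M_[1],a],method="Nelder-Mead",options=dict(xatol=.01,fatol=1e-7)) for a in np.arange(0,6.2,.5) for M_ in [((X*M).sum()/M.sum(),(Y*M).sum()/M.sum())]),key=lambda r:r.fun)
    print("weight",(best.x[:2]+p0).round(2),"slot deg",np.degrees(best.x[2]).round(1),"cost",best.fun.round(4)); return best.x
E
python3 -c "
from h import *
d=grab('wrist'); findweight(d,16); fitw(d,16,[553,-252])
"
```

```text
comp [196. 131.] 3591 ctr 438.2 -266.0 r 44.0 slotdir -60.7 min r 8.4
comp [280. 181.] 1324 ctr 555.8 -255.0 r 29.4 slotdir -53.4 min r 6.5
comp [248. 279.] 2358 ctr 598.8 -389.9 r 45.1 slotdir 133.5 min r 0.5
weight [ 555.8  -255.03] slot deg -54.0 cost 0.0084
```

```bash
python3 -c "
from h import *
rel([555.8,-255,122])"
```

```text
tcp [ 552.63 -255.55  222.64] yaw x 125.74 tilt 0.02 shift units [-0.057  0.117  4.026]
```

Request:
move_arm:
  steps:
    - [[-0.06,0.12,0.5],0,0]
    - [[0,0,0.5],0,0]
    - [[0,0,0.5],0,0]
    - [[0,0,0.5],0,0]
    - [[0,0,0.5],0,0]
    - [[0,0,0.5],0,0]
    - [[0,0,0.5],0,0]
    - [[0,0,0.5],0,0]
    - [[0,0,0],0,0]
    - [[0,0,0],0,0]
    - [[0,0,0],0,0]

```text
t: 5.87
ee_pos: [557.0, -254.4, 122.9]
orientation: [1.43, 2.797, 0.0]
ft_force: [-0.9, -0.4, 0.3]
width: 88.0
grasp_force: 0.0
```

```bash
python3 -c "
from h import *
d=grab('wrist'); save(d,'w2.png'); q=fitw(d,16,[553,-252]); rel([553+q[0],-252+q[1],3])"
```

```text
weight [ 555.77 -255.08] slot deg 305.9 cost 0.0047
tcp [ 557.23 -254.49  123.32] yaw x 125.83 tilt 0.07 shift units [ 0.02  -0.064  4.813]
```

Request:
move_arm:
  steps:
    - [[0.02,-0.04,0.6],0,0]
    - [[0,0,0.6],0,0]
    - [[0,0,0.6],0,0]
    - [[0,0,0.6],0,0]
    - [[0,0,0.6],0,0]
    - [[0,0,0.6],0,0]
    - [[0,0,0.5],0,0]
    - [[0,0,0.3],0,0]
    - [[0,0,0.2],0,0]
    - [[0,0,0.1],0,0]
    - [[0,0,0.06],0,0]
    - [[0,0,0],0,0]
    - [[0,0,0],0,0]
    - [[0,0,0],0,0]

```text
t: 7.08
ee_pos: [555.9, -254.6, 4.3]
orientation: [1.43, 2.796, 0.0]
ft_force: [-0.9, 1.2, -0.4]
width: 87.8
grasp_force: 0.0
```

```bash
python3 -c "
from h import *
import time
for i in range(4):
  d=grab('wrist'); rel([555.8,-255.05,3.5])
q=fitw(d,16,[553,-252])"
```

```text
tcp [ 555.88 -254.57    4.2 ] yaw x 125.83 tilt 0.05 shift units [-0.014 -0.014  0.028]
tcp [ 555.86 -254.55    4.13] yaw x 125.83 tilt 0.04 shift units [-0.015 -0.014  0.025]
tcp [ 555.78 -254.54    4.05] yaw x 125.83 tilt 0.03 shift units [-0.017 -0.011  0.022]
tcp [ 555.72 -254.51    3.95] yaw x 125.83 tilt 0.03 shift units [-0.019 -0.01   0.018]
weight [ 555.18 -254.49] slot deg 306.6 cost 0.0063
```

Centred within 1 mm, so I'll close the gripper.

Request:
move_arm:
  steps:
    - [[-0.01,-0.01,0.01],0,0.2]
    - [[0,0,0],0,0.25]
    - [[0,0,0],0,0.3]
    - [[0,0,0],0,0.35]
    - [[0,0,0],0,0.4]
    - [[0,0,0],0,0.5]
    - [[0,0,0],0,0.6]
    - [[0,0,0],0,0.6]
    - [[0,0,0],0,0.6]
    - [[0,0,0],0,0.6]
    - [[0,0,0],0,0.6]

```text
t: 8.2
ee_pos: [555.5, -254.8, 3.4]
orientation: [-1.43, -2.797, 0.0]
ft_force: [0.5, 0.6, -0.2]
width: 59.2
grasp_force: 30.0
```

Request:
move_arm:
  steps:
    - [[0,0,-0.1],0,0.6]
    - [[0,0,-0.3],0,0.6]
    - [[0,0,-0.6],0,0.6]
    - [[0,0,-0.9],0,0.6]
    - [[0,0,-1],0,0.6]
    - [[0,0,-1],0,0.6]
    - [[0,0,-1],0,0.6]
    - [[0,0,-1],0,0.6]
    - [[0,0,-1],0,0.6]
    - [[0,0,-1],0,0.6]
    - [[0,0,-1],0,0.6]
    - [[0,0,-1],0,0.6]
    - [[0,0,-1],0,0.6]
    - [[0,0,-0.6],0,0.6]
    - [[0,0,-0.3],0,0.6]
    - [[0,0,-0.1],0,0.6]
    - [[0,0,0],0,0.6]
    - [[0,0,0],0,0.6]

```text
t: 9.7
ee_pos: [554.8, -254.4, 299.6]
orientation: [-1.429, -2.795, 0.0]
ft_force: [-1.7, 0.1, -4.2]
width: 59.3
grasp_force: 30.0
```

Request:
move_arm:
  steps:
    - [[0,0,0],0.5,0.6]
    - [[0,0,0],1,0.6]
    - [[0,0,0],1,0.6]
    - [[0,0,0],1,0.6]
    - [[0,0,0],1,0.6]
    - [[0,0,0],1,0.6]
    - [[0,0,0],1,0.6]
    - [[0,0,0],1,0.6]
    - [[0,0,0],1,0.6]
    - [[0,0,0],1,0.6]
    - [[0,0,0],0.8,0.6]
    - [[0,0,0],0,0.6]

```text
t: 10.7
ee_pos: [554.8, -254.5, 299.1]
orientation: [-2.504, -1.893, 0.002]
ft_force: [-0.7, 0.9, -4.3]
width: 59.5
grasp_force: 30.0
```

```bash
python3 -c "
from h import *
rel([550,70,300],74); o=ctrl.get_obs(); print(o['width'],o['ft_force'],o['qpos'])"
```

```text
tcp [ 554.81 -254.46  299.13] yaw x 74.19 tilt 0.17 shift units [12.435 -3.722 -0.017]
turn units 0.03732382897643447
59.467344010380614 [-0.67834459  0.87827437 -4.34755824] [-4.49520423e-01  3.27301902e-01  1.58828625e+00  3.83897185e-06
  1.22902693e+00 -1.73526935e-01]
```

Request:
move_arm:
  steps:
    - [[0.4,-0.1,0],0,0.6]
    - [[0.8,-0.2,0],0,0.6]
    - [[0.9,-0.3,0],0,0.6]
    - [[0.9,-0.3,0],0,0.6]
    - [[0.9,-0.3,0],0,0.6]
    - [[0.9,-0.3,0],0,0.6]
    - [[0.9,-0.3,0],0,0.6]
    - [[0.9,-0.3,0],0,0.6]
    - [[0.9,-0.3,0],0,0.6]
    - [[0.9,-0.3,0],0,0.6]
    - [[0.9,-0.3,0],0,0.6]
    - [[0.9,-0.3,0],0,0.6]
    - [[0.9,-0.3,0],0,0.6]
    - [[0.8,-0.2,0],0,0.6]
    - [[0.5,-0.1,0],0,0.6]
    - [[0,0,0],0,0.6]
    - [[0,0,0],0,0.6]
    - [[0,0,0],0,0.6]

```text
t: 12.2
ee_pos: [545.2, 69.6, 300.7]
orientation: [2.503, 1.899, -0.001]
ft_force: [-0.7, 0.2, -2.9]
width: 59.1
grasp_force: 30.0
```

```bash
python3 -c "
from h import *
import pickle
d=grab('wrist'); save(d,'w3.png',f=1.4); pickle.dump(d,open('w3.pkl','wb')); rel([550,70,300],74)
for t in ['press','middle','bottom']:
  print(t,[(b['p'],np.round(b['rect'],1)) for b in cams.boxes_of('wrist',t)])"
```

```text
tcp [545.24  69.3  300.7 ] yaw x 74.32 tilt 0.03 shift units [0.078 0.176 0.028]
turn units 0.06445353465669541
press [(0.77, array([287.4, 133.6, 162.9, 120.1]))]
middle [(0.81, array([262.4, 140.9,  63.2,  63.3])), (0.23, array([272.9, 161.2,  10.8,  16.8]))]
bottom [(0.74, array([273.2, 161.4,  10.1,  15.4]))]
```

View pics/w3.png

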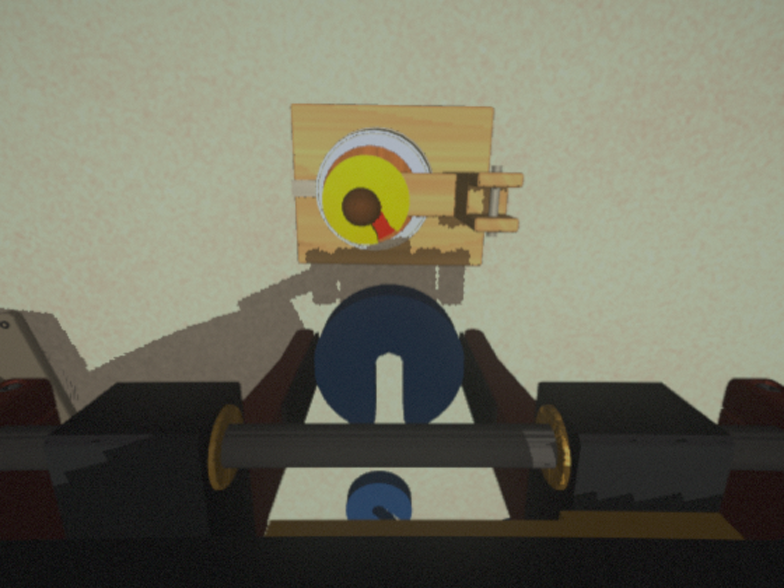

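The view shows the knob at (257,147), the yellow weight around (261,143) with the red weight's slot sector at (273,161), the column fork at (350,143) and the base corners. The held disc is at (278,255), slot down. I'll take a second view from a shifted pose to triangulate.

Request:
move_arm:
  steps:
    - [[-0.4,0.5,0],0,0.6]
    - [[-0.4,0.7,0],0,0.6]
    - [[-0.4,0.7,0],0,0.6]
    - [[-0.3,0.5,0],0,0.6]
    - [[0,0,0],0,0.6]
    - [[0,0,0],0,0.6]
    - [[0,0,0],0,0.6]
    - [[0,0,0],0,0.6]

```text
t: 13.07
ee_pos: [592.4, 18.0, 300.8]
orientation: [-2.503, -1.898, 0.001]
ft_force: [0.1, -0.2, -3.4]
width: 59.2
grasp_force: 30.0
```

```bash
cat >> h.py <<'E'
def circ(m):
    cs,_=cv2.findContours(m,cv2.RETR_EXTERNAL,cv2.CHAIN_APPROX_NONE); k=max(cs,key=cv2.contourArea)
    return cv2.minEnclosingCircle(cv2.convexHull(k)),k.reshape(-1,2)
def knob(d,z=225):
    """centre of brown knob seen inside the yellow disc"""
    hsv=cv2.cvtColor(d["image"],cv2.COLOR_RGB2HSV); y=cv2.inRange(hsv,(22,170,70),(35,255,255))
    n,l,s,c=cv2.connectedComponentsWithStats(y); i=1+s[1:,4].argmax(); y=(l==i).astype(np.uint8)
    x0,y0,w,h=s[i,:4]; 
    k=cv2.inRange(hsv,(0,60,10),(18,255,110)); k[:y0-4]=0;k[y0+h+4:]=0;k[:,:x0-4]=0;k[:,x0+w+4:]=0
    k=cv2.morphologyEx(k,cv2.MORPH_OPEN,np.ones((5,5)))
    return y,k
def tri(dl,uvl):
    A=np.zeros((3,3));b=np.zeros(3)
    for d,uv in zip(dl,uvl):
        c,v=ray(d,uv); v=v[0]/np.linalg.norm(v); Q=np.eye(3)-np.outer(v,v); A+=Q;b+=Q@c
    p=np.linalg.solve(A,b); return p,[(proj(d,p)[0]-uv).round(2) for d,uv in zip(dl,uvl)]
E
python3 - <<'E'
from h import *
import pickle
d2=grab('wrist'); pickle.dump(d2,open('w4.pkl','wb')); d1=pickle.load(open('w3.pkl','rb'))
K=[];Y=[];pics=[]
for d in (d1,d2):
    y,k=knob(d); (kc,kr),_=circ(k); (yc,yr),cy=circ(y); K.append(kc);Y.append(yc); print("knob",kc,kr,"yellow",yc,yr)
    im=d["image"][...,::-1].copy(); cv2.circle(im,tuple(int(round(a)) for a in kc),int(kr),(255,0,255),1); cv2.circle(im,tuple(int(round(a)) for a in yc),int(yr),(255,0,0),1); u=int(yc[0]);v=max(int(yc[1]),100);pics.append(cv2.resize(im[v-100:v+100,u-100:u+140],None,fx=1.6,fy=1.6))
print(tri((d1,d2),K)); print(tri((d1,d2),Y))
cv2.imwrite("pics/k.png",np.hstack(pics))
c=onz(d1,np.array([[291,104],[493,107],[482,265],[298,263]])/1.4,26)[:,:2]; print(c.round(1),c.mean(0),[np.linalg.norm(c[i]-c[i-1]).round(1) for i in range(4)])
e=[c[1]-c[0],c[2]-c[3]]; print([np.degrees(np.arctan2(v[1],v[0])) for v in e])
E
```

```text
knob (258.3778991699219, 147.8023223876953) 13.670482635498047 yellow (260.9168701171875, 141.87152099609375) 32.16093826293945
knob (177.5, 98.0) 14.705541610717773 yellow (197.71212768554688, 99.71212005615234) 35.06258773803711
(array([545.99090017, 126.08485447, 228.00351927]), [array([-0.16,  0.27]), array([ 0.16, -0.3 ])])
(array([546.06779359, 127.95663211, 169.98472095]), [array([ 0.51, -0.82]), array([-0.5 ,  0.87])])
[[491.5 226. ]
 [680.  170.4]
 [637.   19.1]
 [446.   74.9]] [563.63782542 122.58726449] [np.float64(157.8), np.float64(196.5), np.float64(157.3), np.float64(199.0)]
[np.float64(-16.42651688863918), np.float64(-16.301161412952847)]
```

View pics/k.png

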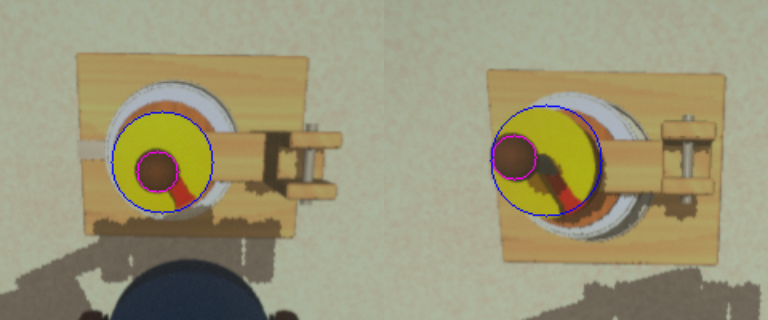

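```bash
cat > fit.py <<'E'
from h import *
import pickle,sys
from scipy.optimize import least_squares
def run(files):
    D=[pickle.load(open(f,'rb')) for f in files]; obs=[]
    for d in D:
        y,k=knob(d); (kc,kr),kk=circ(k); _,yk=circ(y); obs.append((kc,kr,yk))
    def res(q,full=False):
        x,yy,H,ox,oy=q; r=[]
        for d,(kc,kr,yk) in zip(D,obs):
            C=np.array([x,yy,H+49]); p=proj(d,C)[0]; r+=list((np.array(kc)-p))
            dist=np.linalg.norm(C-d["C"][:3,3]); r.append((kr+.5-11/np.sqrt(dist**2-121)*450)*1.0)
            W=onz(d,yk,H)[:,:2]-[x+ox,yy+oy]; rr=np.hypot(*W.T)
            far=np.hypot(*(yk-np.array(kc)).T)>kr+3
            e=(rr[far]+.25-30); e=e[abs(e)<3]
            r+=[np.sqrt(2)*e.mean() if len(e) else 3]+list(np.array([ (e*np.cos(np.arctan2(*W[far][abs(rr[far]+.25-30)<3].T))).mean(), (e*np.sin(np.arctan2(*W[far][abs(rr[far]+.25-30)<3].T))).mean()])*3)
        r+=[ox/.8,oy/.8]; return np.array(r)
    s=least_squares(res,[546,126,175,0,0],diff_step=1e-4); print("x,y,H,ox,oy",s.x.round(2)); print(s.fun.round(2)); return s.x
if __name__=="__main__":
    run(sys.argv[1:])
E
python3 - <<'E'
from fit import *
run(['w3.pkl']);run(['w4.pkl']);run(['w3.pkl','w4.pkl'])
for f in ['w3.pkl','w4.pkl']:
    d=pickle.load(open(f,'rb')); T=d["C"]@np.linalg.inv(np.array(d["mount"])); p=T[:3,3]; print(p)
    m=blue(d); hs=cv2.cvtColor(d["image"],cv2.COLOR_RGB2HSV); print(hs[235,278],m[235,278])
    q=fitw(d,p[2]+12.6,p[:2]); print("disc in tool", T[:2,:2].T@q[:2], np.degrees(np.arctan2(T[1,0],T[0,0])))
E
```

```text
x,y,H,ox,oy [ 5.4400e+02  1.2521e+02  1.5313e+02 -1.0000e-02  5.3000e-01]
[ 0.22  0.65 -4.75  2.3   0.45 -0.01 -0.01  0.67]
x,y,H,ox,oy [ 5.4264e+02  1.2815e+02  1.6426e+02  1.0800e+00 -1.7000e-01]
[-1.28  0.28 -3.7   0.61 -0.26  0.83  1.35 -0.21]
x,y,H,ox,oy [5.4440e+02 1.2667e+02 1.6955e+02 5.0000e-01 4.0000e-02]
[ 1.52  0.89 -6.02 -0.   -0.11  0.38 -1.92 -0.48 -4.12  0.17  0.09  0.06
  0.63  0.05]
[545.18951906  69.57063651 300.66864103]
[106 112  59] 255
weight [545.78  69.54] slot deg 255.0 cost 0.0058
disc in tool [0.13155159 0.57441051] 74.37122337279153
[592.42129513  18.01272866 300.78229504]
[109 108  59] 255
weight [593.03  18.1 ] slot deg 255.0 cost 0.0195
disc in tool [0.2449196  0.55997807] 74.34149778795799
```

```bash
sed -i 's/\*450)/*d["camera_matrix"][0][0])/' fit.py; python3 - <<'E'
from fit import *
d=pickle.load(open('w3.pkl','rb')); print(d["camera_matrix"][0][0],d["k1"])
run(['w3.pkl']);run(['w4.pkl']);run(['w3.pkl','w4.pkl'])
for f in ['w3.pkl','w4.pkl']:
    d=pickle.load(open(f,'rb')); y,k=knob(d)
    _,yk=circ(y)
    for H in (168,172,176,180):
        W=onz(d,yk,H)[:,:2]; (c,r)=cv2.minEnclosingCircle(W.astype(np.float32)); print(H,c,r)
E
```

```text
294.5971667628802 0.021151982215438795
x,y,H,ox,oy [ 5.4556e+02  1.2614e+02  1.7278e+02 -1.0000e-01  2.9000e-01]
[ 0.21  0.31  0.77 -0.38  0.35 -0.1  -0.12  0.36]
x,y,H,ox,oy [ 5.4692e+02  1.2481e+02  1.8354e+02 -2.0000e-01 -5.6000e-01]
[ 0.03 -0.65  1.81 -0.46 -0.44  0.   -0.25 -0.7 ]
x,y,H,ox,oy [ 5.4547e+02  1.2621e+02  1.7584e+02  1.5000e-01 -1.3000e-01]
[ 0.59  0.04  0.6  -0.74  0.93  0.01 -0.81 -0.07  2.23 -0.28 -0.83  0.21
  0.19 -0.16]
168 (545.12548828125, 126.26776885986328) 30.80421257019043
172 (545.4027099609375, 126.46800994873047) 30.386037826538086
176 (545.6817626953125, 126.66963958740234) 29.967864990234375
180 (545.9600830078125, 126.8707046508789) 29.549684524536133
168 (544.5099487304688, 126.91151428222656) 30.80948257446289
172 (545.4381103515625, 126.40245819091797) 30.391569137573242
176 (546.3665161132812, 125.8934326171875) 29.973350524902344
180 (547.2947387695312, 125.38444519042969) 29.555377960205078
```

```bash
python3 -c "
from h import *
rel([564.4,198.7,300]);rel([564.4,198.7,188.4]);print(ctrl.get_obs()['ft_force'])"
```

```text
tcp [592.47  18.13 300.89] yaw x 74.36 tilt 0.02 shift units [ 6.652 -3.029  0.037]
tcp [592.47  18.13 300.89] yaw x 74.36 tilt 0.02 shift units [ 6.652 -3.027  4.501]
[-0.19868924  0.21828549 -4.10085859]
```

Request:
move_arm:
  steps:
    - [[0.4,-0.2,0],0,0.6]
    - [[0.8,-0.4,0],0,0.6]
    - [[0.9,-0.4,0],0,0.6]
    - [[0.9,-0.4,0],0,0.6]
    - [[0.9,-0.4,0],0,0.6]
    - [[0.9,-0.4,0],0,0.6]
    - [[0.9,-0.4,0],0,0.6]
    - [[0.65,-0.3,0],0,0.6]
    - [[0.3,-0.13,0],0,0.6]
    - [[0,0,0.5],0,0.6]
    - [[0,0,0.8],0,0.6]
    - [[0,0,0.8],0,0.6]
    - [[0,0,0.8],0,0.6]
    - [[0,0,0.8],0,0.6]
    - [[0,0,0.5],0,0.6]
    - [[0,0,0.3],0,0.6]
    - [[0,0,0],0,0.6]
    - [[0,0,0],0,0.6]
    - [[0,0,0],0,0.6]

```text
t: 14.7
ee_pos: [565.8, 198.3, 189.5]
orientation: [2.503, 1.897, 0.003]
ft_force: [0.8, 1.0, -3.8]
width: 59.4
grasp_force: 30.0
```

```bash
python3 -c "
from h import *
d=grab('wrist'); save(d,'w5.png'); s=grab('scene'); im=s['image'][130:260,230:370,::-1]
im=cv2.resize(im,None,fx=3.2,fy=3.2,interpolation=cv2.INTER_CUBIC); w=d['image'][...,::-1]
cv2.imwrite('pics/w5.png',cv2.resize(np.hstack([w,im[:420,:]]),None,fx=0.79,fy=0.79))
rel([545.0,126.3,188.4]);print(ctrl.get_obs()['ft_force'])
T=pose(); q=fitw(d,T[2,3]+12.6,T[:2,3]); print('disc in tool', T[:2,:2].T@q[:2])"
```

```text
Traceback (most recent call last):
ValueError: all the input array dimensions except for the concatenation axis must match exactly, but along dimension 0, the array at index 0 has size 420 and the array at index 1 has size 416
```

View pics/w5.png

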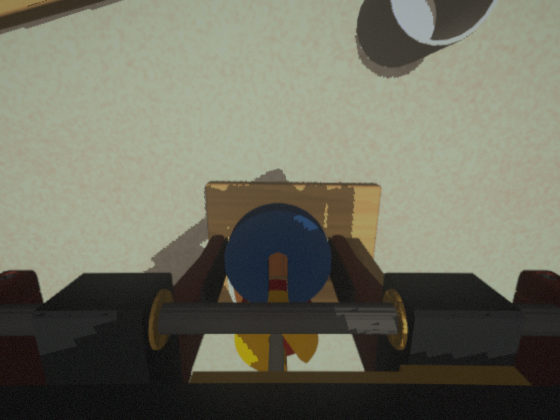

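The wrist view shows the grey stem through the gap at column ≈277, rows 333–370, right behind the slot at column ≈278, so they line up. I'll check this numerically.

```bash
python3 -c "
from h import *
d=grab('wrist'); hsv=cv2.cvtColor(d['image'],cv2.COLOR_RGB2HSV).astype(int)
for r in (338,345,352,359,366): print(r,hsv[r,262:296,1].tolist())
T=pose(); q=fitw(d,T[2,3]+12.6,T[:2,3]); print('disc in tool', T[:2,:2].T@q[:2])
rel([545.0,126.3,188.4]);print(ctrl.get_obs()['ft_force'])
M=np.array(d['mount']); C=T@M
# lateral (tool y) of the rays at stem cols, at stem plane tool x = -75
for r,cl,cr in ((345,271,284),):
  pass
for x in (-77,):
  for z in (-20,0,10): print(z,[proj(d,(T@np.array([x,y,z,1]))[:3])[0].round(1).tolist() for y in (-5,.57,5)])
"
```

```text
338 [204, 221, 202, 197, 232, 205, 179, 117, 49, 36, 40, 40, 36, 30, 35, 43, 35, 35, 36, 38, 46, 128, 170, 210, 214, 199, 207, 203, 205, 211, 211, 204, 218, 195]
345 [205, 195, 200, 212, 210, 212, 202, 117, 40, 37, 40, 45, 26, 40, 38, 40, 36, 43, 40, 31, 52, 113, 167, 184, 163, 180, 166, 179, 199, 201, 205, 198, 212, 227]
352 [212, 214, 199, 208, 204, 207, 208, 86, 41, 40, 40, 41, 40, 40, 36, 35, 44, 39, 36, 32, 42, 89, 180, 180, 182, 179, 183, 173, 174, 181, 165, 187, 169, 183]
359 [202, 219, 210, 206, 212, 211, 173, 67, 49, 40, 31, 38, 30, 32, 36, 32, 34, 44, 37, 49, 35, 50, 147, 177, 83, 33, 33, 35, 35, 36, 35, 36, 36, 35]
366 [212, 204, 216, 201, 203, 199, 157, 56, 38, 36, 40, 45, 35, 40, 33, 39, 37, 32, 32, 36, 38, 64, 164, 181, 132, 51, 36, 37, 35, 35, 33, 30, 35, 34]
weight [566.52 198.68] slot deg 254.4 cost 0.0054
disc in tool [0.47169815 0.7880035 ]
tcp [565.64 198.44 189.56] yaw x 74.33 tilt 0.12 shift units [-3.001 -0.015  0.043]
[-0.24885073  0.58753585 -3.62326049]
-20 [[268.1, 383.7], [277.4, 383.7], [284.8, 383.7]]
0 [[269.0, 357.9], [277.4, 357.9], [284.0, 357.8]]
10 [[269.4, 346.8], [277.3, 346.8], [283.7, 346.8]]
```

```bash
python3 -c "
from h import *
d=grab('wrist'); b=blue(d)>0; T=pose(); print(T[:3,3])
for r in (266,272,278,284,290,296):
  c=np.where(~b[r,255:300])[0]+255; e=[c.min()-.5,c.max()+.5]
  p=onz(d,[[e[0],r],[e[1],r]],T[2,3]+12.6); t=(p-T[:3,3])@T[:3,:3]; print(r,e,t[:,:2].round(2).tolist(), 'mid y',t[:,1].mean().round(2))
for r in (345,352,366):
  c,v=ray(d,[[276.1,r]]); c=(c-T[:3,3])@T[:3,:3]; v=v[0]@T[:3,:3]; k=(-75-c[0])/v[0]; print('stem',(c+k*v).round(2))
"
```

```text
[565.49905745 198.42401671 189.37849689]
266 [np.float64(267.5), np.float64(287.5)] [[-3.17, -4.94], [-3.19, 6.26]] mid y 0.66
272 [np.float64(267.5), np.float64(287.5)] [[-6.89, -4.97], [-6.92, 6.29]] mid y 0.66
278 [np.float64(267.5), np.float64(287.5)] [[-10.66, -5.01], [-10.68, 6.33]] mid y 0.66
284 [np.float64(267.5), np.float64(287.5)] [[-14.46, -5.04], [-14.49, 6.36]] mid y 0.66
290 [np.float64(267.5), np.float64(287.5)] [[-18.32, -5.08], [-18.35, 6.39]] mid y 0.66
296 [np.float64(267.5), np.float64(288.5)] [[-22.22, -5.11], [-22.25, 7.0]] mid y 0.94
stem [-75.    -0.31   9.33]
stem [-75.    -0.29   2.89]
stem [-75.    -0.25  -8.88]
```

Request:
move_arm:
  steps:
    - [[0,-0.04,0.03],0,0.6]
    - [[-0.2,0,0],0,0.6]
    - [[-0.3,0,0],0,0.6]
    - [[-0.3,0,0],0,0.6]
    - [[-0.3,0,0],0,0.6]
    - [[-0.2,0,0],0,0.6]
    - [[0,0,0],0,0.6]
    - [[0,0,0],0,0.6]
    - [[0,0,0],0,0.6]
    - [[0,0,0],0,0.6]

```text
t: 15.73
ee_pos: [555.4, 167.4, 187.7]
orientation: [2.503, 1.898, 0.0]
ft_force: [-0.4, 0.0, -3.6]
width: 59.1
grasp_force: 30.0
```

```bash
cat > chk.py <<'E'
from h import *
d=grab('wrist'); b=blue(d)>0; T=pose(); o=ctrl.get_obs()
hsv=cv2.cvtColor(d['image'],cv2.COLOR_RGB2HSV).astype(int)
for r in (272,284):
  c=np.where(~b[r,250:305])[0]+250
  if len(c)==0: continue
  p=onz(d,[[c.min()-.5,r],[c.max()+.5,r]],T[2,3]+12.6); t=(p-T[:3,3])@T[:3,:3]; print(r,'slot',c.min(),c.max(),'mid y',t[:,1].mean().round(2))
for r in (338,345,352,359,366): print(r,hsv[r,258:300,1].tolist())
rel([545.0,126.3,188.4]); print(o['ft_force'],o['moment'],o['width'])
E
python3 chk.py
```

```text
272 slot 268 288 mid y 0.85
284 slot 268 288 mid y 0.85
338 [34, 35, 37, 36, 34, 35, 34, 35, 49, 77, 85, 106, 77, 96, 61, 68, 85, 85, 71, 106, 79, 68, 77, 97, 79, 77, 117, 81, 70, 72, 73, 65, 52, 37, 35, 36, 34, 33, 29, 31, 35, 36]
345 [34, 35, 39, 57, 70, 93, 83, 71, 79, 87, 101, 87, 85, 85, 90, 90, 96, 101, 96, 83, 94, 85, 71, 92, 111, 117, 98, 94, 80, 83, 85, 113, 81, 89, 78, 72, 85, 73, 48, 33, 33, 35]
352 [44, 68, 72, 62, 76, 78, 71, 78, 78, 94, 82, 80, 80, 107, 100, 105, 99, 95, 69, 92, 107, 97, 90, 97, 114, 102, 104, 122, 87, 102, 119, 106, 92, 92, 93, 102, 94, 71, 74, 67, 64, 38]
359 [45, 81, 101, 90, 96, 104, 90, 95, 103, 90, 94, 101, 94, 97, 82, 112, 107, 97, 107, 95, 95, 95, 96, 101, 90, 95, 99, 87, 90, 96, 96, 109, 85, 109, 101, 85, 78, 89, 87, 92, 78, 40]
366 [35, 38, 68, 104, 96, 102, 98, 103, 95, 93, 101, 111, 112, 94, 111, 104, 113, 130, 111, 101, 106, 106, 102, 96, 99, 101, 107, 104, 123, 125, 104, 115, 112, 106, 107, 100, 117, 96, 92, 59, 41, 34]
tcp [555.39 167.45 187.72] yaw x 74.34 tilt 0.01 shift units [-1.697  0.044 -0.027]
[ 0.62719225  0.14144915 -4.04289538] [-0.01371096 -0.07327603  0.04577299] 59.47970075185287
```

Request:
move_arm:
  steps:
    - [[-0.1,0.01,0],0,0.6]
    - [[-0.1,0,0],0,0.6]
    - [[-0.1,0,0],0,0.6]
    - [[-0.1,0,0],0,0.6]
    - [[-0.1,0,0],0,0.6]
    - [[-0.1,0,0],0,0.6]
    - [[-0.1,0,0],0,0.6]
    - [[0,0,0],0,0.6]
    - [[0,0,0],0,0.6]

```text
t: 16.53
ee_pos: [550.8, 150.1, 187.7]
orientation: [-2.504, -1.897, -0.0]
ft_force: [0.5, -0.0, -3.2]
width: 59.4
grasp_force: 30.0
```

```bash
python3 chk.py | tail -2
```

```text
tcp [550.81 150.26 187.74] yaw x 74.32 tilt 0.01 shift units [-0.986  0.035 -0.027]
[ 0.08451967  0.47794873 -3.80065993] [-0.02772342 -0.05213087 -0.02656607] 59.53767785299993
```

Request:
move_arm:
  steps:
    - [[-0.08,0,0],0,0.6]
    - [[-0.08,0,0],0,0.6]
    - [[-0.08,0,0],0,0.6]
    - [[-0.08,0,0],0,0.6]
    - [[-0.08,0,0],0,0.6]
    - [[-0.08,0,0],0,0.6]
    - [[0,0,0],0,0.6]
    - [[0,0,0],0,0.6]

```text
t: 17.25
ee_pos: [547.5, 138.6, 187.7]
orientation: [-2.504, -1.898, 0.0]
ft_force: [0.1, -0.1, -3.2]
width: 59.5
grasp_force: 30.0
```

Request:
move_arm:
  steps:
    - [[-0.08,0,0],0,0.6]
    - [[-0.08,0,0],0,0.6]
    - [[-0.08,0,0],0,0.6]
    - [[-0.08,0,0],0,0.6]
    - [[0,0,0],0,0.6]
    - [[0,0,0],0,0.6]

```text
t: 17.75
ee_pos: [545.3, 130.9, 187.7]
orientation: [-2.504, -1.898, 0.0]
ft_force: [-0.3, -0.1, -4.3]
width: 59.3
grasp_force: 30.0
```

```bash
python3 - <<'E'
from chk import *
save(d,'w6.png',(170,190,390,380),2.6)
E
```

```text
272 slot 266 290 mid y 0.79
284 slot 257 299 mid y 0.79
338 [36, 36, 35, 33, 29, 26, 25, 33, 34, 36, 35, 33, 32, 36, 35, 35, 36, 37, 37, 35, 36, 37, 37, 35, 33, 35, 35, 35, 33, 34, 36, 36, 34, 36, 35, 32, 34, 36, 35, 33, 36, 33]
345 [33, 34, 35, 33, 33, 35, 30, 30, 29, 33, 35, 36, 36, 33, 34, 35, 35, 33, 35, 35, 39, 35, 34, 36, 37, 30, 29, 32, 33, 35, 35, 34, 36, 35, 37, 34, 35, 34, 35, 33, 34, 36]
352 [34, 35, 38, 37, 36, 37, 37, 35, 36, 35, 35, 36, 34, 37, 34, 32, 33, 32, 34, 33, 32, 30, 33, 33, 35, 33, 34, 36, 35, 36, 32, 29, 30, 36, 37, 33, 33, 36, 33, 36, 34, 35]
359 [33, 36, 34, 38, 35, 36, 35, 35, 34, 36, 36, 37, 36, 35, 35, 37, 34, 35, 36, 35, 37, 37, 34, 35, 36, 35, 35, 35, 32, 34, 35, 35, 35, 36, 35, 35, 35, 35, 37, 36, 35, 34]
366 [35, 34, 35, 38, 35, 35, 35, 35, 35, 34, 36, 35, 35, 36, 35, 35, 34, 30, 31, 32, 35, 34, 34, 35, 37, 34, 37, 34, 36, 34, 35, 32, 32, 30, 32, 33, 31, 29, 32, 35, 34, 35]
tcp [545.38 131.   187.71] yaw x 74.32 tilt 0.01 shift units [-0.185  0.036 -0.028]
[-0.22726626  0.20293207 -3.38405983] [ 0.00239264 -0.01354528 -0.02280011] 59.42493543428693
```

View pics/w6.png

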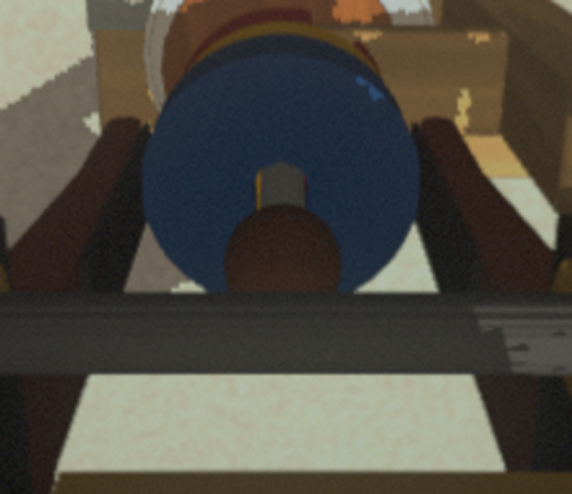

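The disc is on the stem under the knob, with the stem inside the slot at crop (283,185) and the knob above it at crop (283,255). It's centred to ~0.3 mm with no force. About 4.5 mm to go, in fine steps.

Request:
move_arm:
  steps:
    - [[-0.04,0.01,0],0,0.6]
    - [[-0.04,0,0],0,0.6]
    - [[-0.04,0,0],0,0.6]
    - [[-0.03,0,0],0,0.6]
    - [[0,0,0],0,0.6]
    - [[0,0,0],0,0.6]

```text
t: 18.3
ee_pos: [544.6, 127.4, 187.7]
orientation: [-2.504, -1.898, -0.0]
ft_force: [-0.3, 0.6, -3.7]
width: 59.4
grasp_force: 30.0
```

Request:
move_arm:
  steps:
    - [[-0.02,0,0],0,0.6]
    - [[0,0,0],0,0.6]
    - [[0,0,0],0,0.6]

```text
t: 18.55
ee_pos: [544.5, 126.9, 187.7]
orientation: [2.504, 1.898, 0.0]
ft_force: [-0.3, -0.1, -2.4]
width: 59.2
grasp_force: 30.0
```

Request:
move_arm:
  steps:
    - [[-0.02,0,0],0,0.6]
    - [[0,0,0],0,0.6]
    - [[0,0,0],0,0.6]

```text
t: 18.8
ee_pos: [544.3, 126.4, 187.7]
orientation: [-2.504, -1.898, -0.0]
ft_force: [0.2, -0.6, -3.0]
width: 59.2
grasp_force: 30.0
```

```bash
python3 chk.py | tail -2
```

```text
tcp [544.31 126.43 187.66] yaw x 74.33 tilt 0.0 shift units [ 0.002  0.028 -0.029]
[ 0.62685043  0.28877749 -3.51836769] [ 0.02153614 -0.03721968 -0.01925909] 59.21509832809373
```

Request:
move_arm:
  steps:
    - [[-0.02,0,0],0,0.6]
    - [[0,0,0],0,0.6]
    - [[0,0,0],0,0.6]

```text
t: 19.1
ee_pos: [544.2, 126.1, 187.7]
orientation: [-2.503, -1.898, -0.001]
ft_force: [0.6, 1.4, -3.9]
width: 59.3
grasp_force: 30.0
```

Request:
move_arm:
  steps:
    - [[-0.015,0,0],0,0.6]
    - [[0,0,0],0,0.6]
    - [[0,0,0],0,0.6]

```text
t: 19.35
ee_pos: [544.2, 125.8, 187.7]
orientation: [-2.503, -1.898, -0.001]
ft_force: [1.0, 3.8, -3.8]
width: 59.5
grasp_force: 30.0
```

Request:
move_arm:
  steps:
    - [[0.04,0,0],0,0.6]
    - [[0,0,0],0,0.6]
    - [[0,0,0],0.5,0.6]
    - [[0,0,0],0.8,0.6]
    - [[0,0,0],0.7,0.6]
    - [[0,0,0],0.5,0.6]
    - [[0,0,0],0.5,0.6]
    - [[0,0,0],0,0.6]
    - [[0,0,0],0,0.6]

```text
t: 20.1
ee_pos: [544.2, 126.3, 187.6]
orientation: [2.729, 1.557, -0.001]
ft_force: [-0.2, 0.5, -3.2]
width: 59.4
grasp_force: 30.0
```

```bash
python3 -c "
from h import *
print(ctrl.get_obs()['qpos'].round(2));T=pose();F=np.zeros(3)
for i in range(3): grab('wrist'); F+=ctrl.get_obs()['ft_force']/3
print('force world',F,'tool',T[:3,:3].T@F); rel([544.45,126.8,187.7],-16.4)"
```

```text
[ 0.21  0.37  1.81 -0.    0.97  0.74]
force world [-0.0519619   0.20934128 -3.67505512] tool [ 0.15522898 -0.15099641  3.67500449]
tcp [544.23 126.4  187.62] yaw x 59.39 tilt 0.02 shift units [ 0.018 -0.    -0.003]
turn units 15.157482662007618
```

Request:
move_arm:
  steps:
    - [[0.01,0,0],0.6,0.6]
    - [[0,0,0],0.8,0.6]
    - [[0,0,0],0.8,0.6]
    - [[0,0,0],0.8,0.6]
    - [[0,0,0],0.6,0.6]
    - [[0,0,0],0.4,0.6]
    - [[0,0,0],0,0.6]
    - [[0,0,0],0,0.6]

```text
t: 20.92
ee_pos: [544.4, 126.6, 187.6]
orientation: [2.957, 1.06, -0.0]
ft_force: [-0.2, 0.1, -3.6]
width: 59.3
grasp_force: 30.0
```

Request:
move_arm:
  steps:
    - [[0,0,0],0.6,0.6]
    - [[0,0,0],0.8,0.6]
    - [[0,0,0],0.8,0.6]
    - [[0,0,0],0.8,0.6]
    - [[0,0,0],0.6,0.6]
    - [[0,0,0],0.4,0.6]
    - [[0,0,0],0,0.6]
    - [[0,0,0],0,0.6]

```text
t: 21.58
ee_pos: [544.4, 126.7, 187.7]
orientation: [3.096, 0.531, -0.0]
ft_force: [-0.5, -0.6, -2.6]
width: 59.2
grasp_force: 30.0
```

```bash
python3 -c "
from h import *
T=pose();F=np.zeros(3)
for i in range(3): grab('wrist'); F+=ctrl.get_obs()['ft_force']/3
print('force world',F,'tool',T[:3,:3].T@F); rel([544.45,126.8,187.7],-16.4)"
```

```text
force world [ 0.09349592 -0.01869535 -3.2860944 ] tool [0.08227313 0.04859831 3.28608836]
tcp [544.44 126.71 187.65] yaw x 19.4 tilt 0.0 shift units [ 0.002 -0.003 -0.002]
turn units 7.159558014308482
```

Free so far. I'll finish the turn.

Request:
move_arm:
  steps:
    - [[0,0,0],0.6,0.6]
    - [[0,0,0],0.8,0.6]
    - [[0,0,0],0.8,0.6]
    - [[0,0,0],0.8,0.6]
    - [[0,0,0],0.6,0.6]
    - [[0,0,0],0.4,0.6]
    - [[0,0,0],0,0.6]
    - [[0,0,0],0,0.6]

```text
t: 22.4
ee_pos: [544.5, 126.7, 187.7]
orientation: [3.142, -0.016, -0.0]
ft_force: [-0.1, -0.8, -1.9]
width: 59.4
grasp_force: 30.0
```

Request:
move_arm:
  steps:
    - [[0,0,0],0.6,0.6]
    - [[0,0,0],0.8,0.6]
    - [[0,0,0],0.8,0.6]
    - [[0,0,0],0.6,0.6]
    - [[0,0,0],0.3,0.6]
    - [[0,0,0],0,0.6]
    - [[0,0,0],0,0.6]
    - [[0,0,0],0,0.6]

```text
t: 23.07
ee_pos: [544.5, 126.7, 187.7]
orientation: [-3.111, 0.44, -0.0]
ft_force: [-0.5, -1.2, -4.0]
width: 59.4
grasp_force: 30.0
```

```bash
python3 - <<'E'
from h import *
T=pose();F=np.zeros(3)
for i in range(3): d=grab('wrist'); F+=ctrl.get_obs()['ft_force']/3
print('force world',F,'tool',T[:3,:3].T@F); rel([544.45,126.8,187.7],-16.4)
save(d,'w7.png',(130,150,430,375),2.6)
E
```

```text
force world [ 0.12108982  0.37843417 -2.96187837] tool [ 0.01140455 -0.3971023   2.96188763]
tcp [544.46 126.74 187.66] yaw x -16.13 tilt 0.0 shift units [-0.001 -0.002 -0.002]
turn units 0.05370020372466797
```

View pics/w7.png

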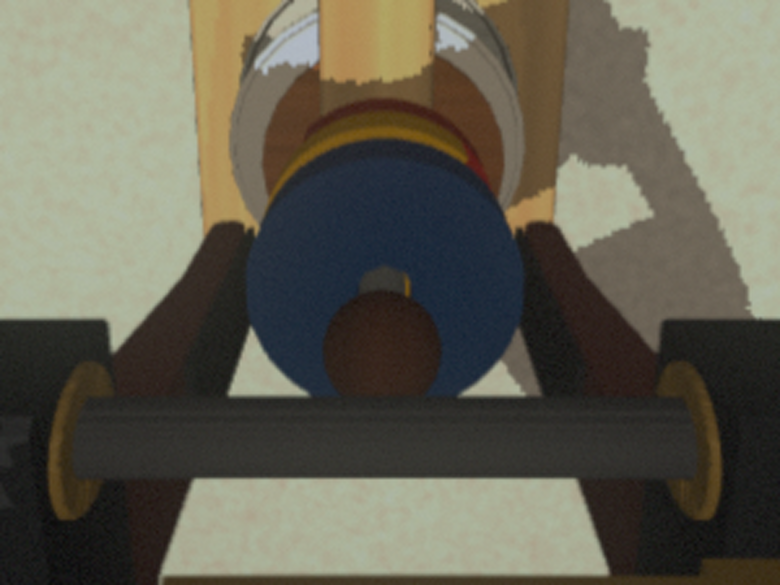

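The disc is on the stem with its slot pointing away from the guide arm and column, and the stem at crop (383,280) sits ~0.4 mm left in the slot. I'll nudge it across and lower in small steps, watching the force.

Request:
move_arm:
  steps:
    - [[0,-0.01,0.04],0,0.6]
    - [[0,0,0.04],0,0.6]
    - [[0,0,0.04],0,0.6]
    - [[0,0,0.04],0,0.6]
    - [[0,0,0],0,0.6]
    - [[0,0,0],0,0.6]

```text
t: 23.72
ee_pos: [544.5, 127.0, 183.5]
orientation: [3.11, -0.442, -0.0]
ft_force: [-0.6, -0.4, -3.3]
width: 59.6
grasp_force: 30.0
```

Request:
move_arm:
  steps:
    - [[0,0,0.02],0,0.6]
    - [[0,0,0.02],0,0.6]
    - [[0,0,0.02],0,0.6]
    - [[0,0,0],0,0.6]
    - [[0,0,0],0,0.6]

```text
t: 24.13
ee_pos: [544.5, 127.0, 182.2]
orientation: [3.11, -0.442, -0.0]
ft_force: [-0.2, -0.2, -2.9]
width: 58.9
grasp_force: 30.0
```

Request:
move_arm:
  steps:
    - [[0,0,0.02],0,0.6]
    - [[0,0,0.02],0,0.6]
    - [[0,0,0],0,0.6]
    - [[0,0,0],0,0.6]

```text
t: 24.47
ee_pos: [544.5, 127.0, 181.1]
orientation: [3.11, -0.442, -0.0]
ft_force: [-0.3, 0.2, -4.1]
width: 59.2
grasp_force: 30.0
```

Request:
move_arm:
  steps:
    - [[0,0,0.02],0,0.6]
    - [[0,0,0.02],0,0.6]
    - [[0,0,0],0,0.6]
    - [[0,0,0],0,0.6]

```text
t: 24.8
ee_pos: [544.5, 127.0, 180.1]
orientation: [3.11, -0.442, -0.0]
ft_force: [0.4, 0.4, -3.9]
width: 59.0
grasp_force: 30.0
```

Request:
move_arm:
  steps:
    - [[0,0,0.02],0,0.6]
    - [[0,0,0],0,0.6]
    - [[0,0,0],0,0.6]

```text
t: 25.05
ee_pos: [544.5, 127.0, 179.7]
orientation: [3.11, -0.442, -0.0]
ft_force: [-0.7, 0.2, -3.9]
width: 59.5
grasp_force: 30.0
```

Request:
move_arm:
  steps:
    - [[0,0,0.02],0,0.6]
    - [[0,0,0],0,0.6]
    - [[0,0,0],0,0.6]

```text
t: 25.3
ee_pos: [544.5, 127.0, 179.1]
orientation: [3.11, -0.442, -0.0]
ft_force: [0.1, 0.4, -3.2]
width: 59.3
grasp_force: 30.0
```

Request:
move_arm:
  steps:
    - [[0,0,0.02],0,0.6]
    - [[0,0,0],0,0.6]
    - [[0,0,0],0,0.6]

```text
t: 25.55
ee_pos: [544.5, 127.0, 178.7]
orientation: [3.11, -0.442, -0.0]
ft_force: [0.7, 1.1, -3.6]
width: 59.5
grasp_force: 30.0
```

Request:
move_arm:
  steps:
    - [[0,0,0.02],0,0.6]
    - [[0,0,0],0,0.6]
    - [[0,0,0],0,0.6]

```text
t: 25.8
ee_pos: [544.5, 127.0, 178.1]
orientation: [3.11, -0.442, -0.0]
ft_force: [-0.2, 0.2, -3.8]
width: 59.3
grasp_force: 30.0
```

Request:
move_arm:
  steps:
    - [[0,0,0.02],0,0.6]
    - [[0,0,0],0,0.6]
    - [[0,0,0],0,0.6]

```text
t: 26.05
ee_pos: [544.7, 127.0, 177.9]
orientation: [-3.11, 0.442, -0.0]
ft_force: [-0.6, -0.2, -1.0]
width: 59.0
grasp_force: 30.0
```

Request:
move_arm:
  steps:
    - [[0,0,0.02],0,0.6]
    - [[0,0,0],0,0.6]
    - [[0,0,0],0,0.6]

```text
t: 26.3
ee_pos: [544.9, 127.0, 177.8]
orientation: [-3.11, 0.442, -0.001]
ft_force: [-1.6, -0.1, 4.6]
width: 59.5
grasp_force: 30.0
```

Contact: about 8 N onto the stack, at underside ≈174.5 mm, within the expected 168–180. I'll ease off slightly and open the gripper gently.

Request:
move_arm:
  steps:
    - [[0,0,-0.012],0,0.6]
    - [[0,0,0],0,0.6]
    - [[0,0,0],0,0.6]
    - [[0,0,0],0,0.6]

```text
t: 26.63
ee_pos: [544.8, 127.0, 177.8]
orientation: [-3.11, 0.442, -0.001]
ft_force: [-2.0, -1.0, 4.5]
width: 59.4
grasp_force: 30.0
```

Request:
move_arm:
  steps:
    - [[0,0,0],0,0.3]
    - [[0,0,0],0,0.28]
    - [[0,0,0],0,0.26]
    - [[0,0,0],0,0.22]
    - [[0,0,0],0,0.15]
    - [[0,0,0],0,0.1]
    - [[0,0,0],0,0]
    - [[0,0,0],0,0]
    - [[0,0,0],0,0]
    - [[0,0,0],0,0]
    - [[0,0,0],0,0]

```text
t: 27.55
ee_pos: [544.5, 127.0, 177.5]
orientation: [-3.11, 0.442, -0.0]
ft_force: [0.5, 0.2, -0.9]
width: 87.6
grasp_force: 0.0
```

```bash
python3 -c "
from h import *
d=grab('wrist');o=ctrl.get_obs();print(o['ft_force'],o['width']);T=pose();print(T[:3,3]);q=fitw(d,190.5,T[:2,3])
save(d,'w8.png',(130,150,430,375),2.6)"
```

```text
[ 0.37682686 -0.17147206 -0.88722856] 87.9931361296618
[544.5417155  126.99403858 177.49585218]
weight [545.97 125.77] slot deg 162.6 cost 0.0295
```

View pics/w8.png

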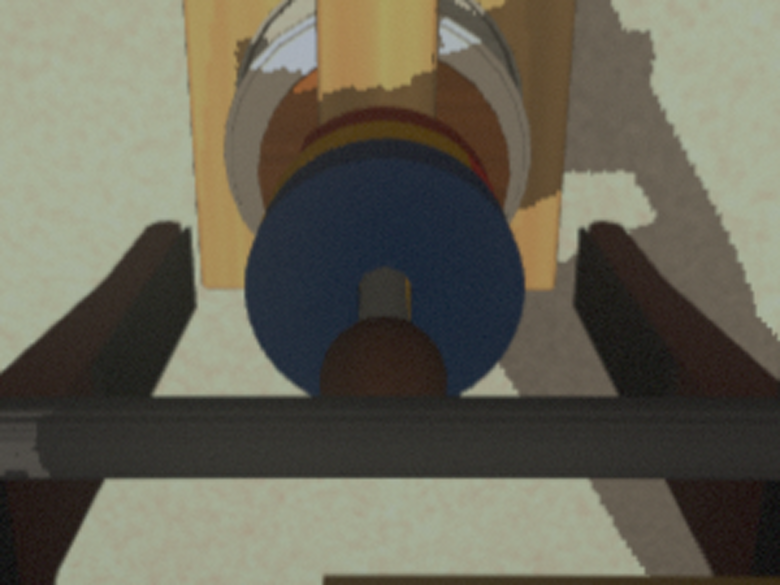

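The weight lies on the stack with the stem at the slot's end (crop (383,290)), and the fingers are clear on both sides. I'll retreat straight up.

Request:
move_arm:
  steps:
    - [[0,0,-0.1],0,0]
    - [[0,0,-0.3],0,0]
    - [[0,0,-0.5],0,0]
    - [[0,0,-0.7],0,0]
    - [[0,0,-0.8],0,0]
    - [[0,0,-0.8],0,0]
    - [[0,0,-0.8],0,0]
    - [[0,0,-0.5],0,0]
    - [[0,0,-0.2],0,0]
    - [[0,0,0],0,0]
    - [[0,0,0],0,0]
    - [[-0.4,0,0],0,0]
    - [[-0.8,0,0],0,0]
    - [[-0.8,0,0],0,0]
    - [[-0.4,0,0],0,0]
    - [[0,0,0],0,0]
    - [[0,0,0],0,0]
    - [[0,0,0],0,0]

```text
t: 29.1
ee_pos: [487.5, 143.7, 295.0]
orientation: [-3.11, 0.442, -0.001]
ft_force: [-0.5, 0.3, 0.1]
width: 88.0
grasp_force: 0.0
```

```bash
python3 -c "
from h import *
d=grab('wrist');T=pose();print(T[:3,3]);q=fitw(d,190.5,[545,127])
save(d,'w9.png',f=1.4)"
```

```text
[487.65757968 143.62380756 294.96852755]
weight [545.23 126.08] slot deg 524.6 cost 0.0288
```

View pics/w9.png

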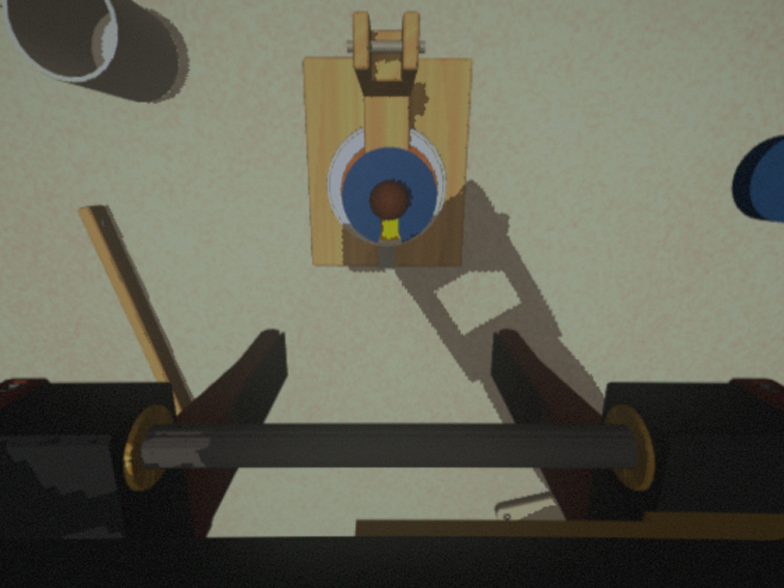

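The blue weight lies flat and concentric with the stem at (390,195). Its slot, showing yellow beneath at (390,228), faces straight away from the column at (385,45). Nothing else has been disturbed and the gripper is clear, so I'll hand in.

```bash
python3 -c "
from workcell import ctrl
print(ctrl.close_job())"
```

```text
the job is handed in; nothing more can be done
None
```

I slid the small blue weight onto the stem, turned its slot to within about 1° of straight away from the column, set it flat on the stack with a light touch and let go. The job is handed in at about 29 s, but `close_job()` returned no verdict, so I can't say how it was judged.

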